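# Move the push-button lid to the lemon canister and seal it

### The job

The short canister with the lemon in it stands open, because its lid is still sealed on the taller, empty one. Push the round button in the lid right down so that it springs up, lift the lid off by it, set the lid level and fully home on the short canister, and push the button down again so that it stays down and seals it. Leave both canisters standing where they are, and do not knock anything over.

Things in the scene. Friction and masses are not known exactly. Their poses are not given: they have to be found in the camera images.
- tall_canister: Empty round canister of clear plastic, outer diameter 108 mm, wall 4 mm, 140 mm high, loose, about 0.5 kg. Origin: centre of its underside, z up; rim 140 mm above it, mouth at least 98 mm wide. The lid sits on it at the start. It stands left or right of the middle, the short canister on the other side.
- short_canister: Open round canister of clear plastic with the lemon in it, the same outer diameter (108 mm) and mouth, but 95 mm high, loose, about 0.42 kg. Origin: centre of its underside, z up; rim 95 mm above the origin. The lid of the tall canister fits it in any yaw.
- lid: Round white lid with a steel button in its middle, loose, 0.2 kg. Origin: on its axis in the plane that rests on the rim (140 mm above the tall canister's origin at the start; 95 mm above the short one's when fully home). Flange 114 mm wide, its flat top 14 mm above the origin. Below the origin a plug 94 mm wide, tapering to 86 mm at its foot, 18 mm deep, enters the mouth with 2 mm play all round.
- lid_button (a joint): Button height over its latched place, m. About 0 (to 0.001): latched, top 5 mm proud of the flange. Push-push latch, as in a retractable pen: pressed to its bottom at -0.005 (flush with the flange) and let go, it springs up to 0.023 and stands 28 mm proud of the flange as a handle; pressed from there to the bottom and let go, it stays latched at 0. A press that stops short does not switch it.
- button_top (a point): Centre of the button's flat top, which moves with it: 19 mm above the lid's origin when latched, 42 mm when up. The button is a steel cylinder 46 mm wide on the lid's axis, with straight sides to pinch. Its spring pushes up with 2 N when up, 4 N when down; bottoming it takes about 5 N, up to 10 N if pushed briskly. The lid hangs from the raised button.
- lemon: Lemon, 72x57x58 mm, lying loose on the floor of the short canister, lower than its rim; the lid's plug clears it. Origin: centre of its underside as built.
- spice_jar: Bystander: spice jar with a screw cap, 45 mm in diameter, 106 mm high, upright, loose, between the two canisters and beyond them. Origin: centre of its underside.
- tumbler: Bystander: plain drinking glass, 81 mm in diameter, 93 mm high, upright, loose, on the right. Origin: centre of its underside.
Mind the look-alikes: they are no part of the job. What is shaped like the short_canister but pink is not meant.

How it is judged:
By the outcome, as a careful person would: the job done as asked, in the order asked, and still so for the second after the job is handed in, with the robot touching nothing.
It also fails if it takes over 54 s, if anything falls off the work surface, if the arm or the gripper's body presses on something with over 40 N, if the wrist force passes 120 N, or if a joint passes its speed limit or range.

### The arm

A 7-joint arm with a two-finger parallel gripper is mounted at the origin on a cart in front of the work surface, level with it; the furniture and walls round the work are solid. World frame = base frame: x ahead of the robot, y to its left, z up, the work surface at z = 0. Lengths are in m, angles in rad, forces in N, time in s.
With the tool pointing down it reaches from about 0.4 to 0.85 m from the base axis. Payload 10.4 kg.
Tool frame: the origin (TCP) lies at the very end of the fingers, on their centre line; the grasp point (between the pads) lies 19 mm behind it; z points along the fingers, y is the line along which they close (so a half turn about z gives the same grasp; the last joint's range is limited). The gripper opens to 85 mm and grips with 20 to 120 N. Pads are 22 mm wide; open, the fingers measure 114 mm over their backs; the gripper's body (76 mm by 85 mm) begins 54 mm behind the grasp point. The pads swing forward as they close: fully open they stand 13 mm farther back than shut.
Start: joints at [-1.359, 0.332, -0.065, 1.46, 0.022, 1.35, -0.088], TCP at [0.145, 0.608, 0.231] pointing down, gripper open.
Joint ranges: [-2.6, 2.6], [-0.5, 2.12], [-1.47, 1.34], [0.16, 2.42], [-1.27, 4.41], [0.06, 2.06], [-2.6, 2.6]. Speed limits (rad/s): [2.22, 2.22, 2.79, 2.79, 3.14, 3.14, 3.14].

### API

Orientations are given as a unit quaternion [x, y, z, w].
In Python, from workcell import manip, vision, order gives the robot as it stands. The module is installed in compiled form; this text tells all that it offers.
- The arm moves only by the tool move_arm, never from a script. Its argument "motion" is a list of rows, each a list of 3 entries, a list of its own where there are three numbers: the shift along the tool's x, y, z scaled (see below), then the turn, a rotation vector about the tool's x, y, z scaled (see below), then the opening, from -1 (shut) to 1 (fully open). In form: [[[dx, dy, dz], [wx, wy, wz], hand], ...]. A call has 1 to 12 rows; each row shifts and turns the commanded pose from where the row before left it, along the tool's axes as they then stand; what a row does not reach is not made up. The controller multiplies each number of a shift by 0.75 m and each number of a turn by pi/4 rad. A row lasts 1/10 s, in which the tool goes at most 50 mm and 8.59 degrees, less where a joint would pass 70% of its speed; a pose out of reach is approached as far as the arm can. A call with a number of a shift or a turn outside -1 to 1 is refused whole. A call with a gripper value outside its range is refused whole. The fingers move at their own pace and stop on an object; "newtons" is the grip in N (left out, the last holds). Time passes only in rows, so rows that do not move let the fingers close. It gives the time, the measured TCP pose, the force, the opening and the grip force at its end, in the units of the state.
- manip.get_obs(): the state, without advancing time (a new reading comes with each control period).
- vision.camera(name): name is "scene" or "top" or "wrist"; returns a dict with "pixels" (420x560x3 uint8, red, green, blue), "fx", "fy", "cx", "cy" (pixels), "R" (3x3) and "t" (3): a world point X has camera coordinates R X + t. Camera axes: x right, y down, z forward; pixel columns grow to the right and rows downward; lengths in m; the calibration is good to about 2 mm. The wrist camera is an equidistant fisheye: a pixel r from the principal point sees the ray r / f radians off the axis. A picture is of the moment at which its call begins. There is no depth.
- order.hand_in(): hands the job in; it is judged then, once.
The state is a dict: "clock": time; "joint_pos": joint angles; "joint_velocities": joint speeds; "tau": joint torques, N m; "position": TCP position; "ee_rot": TCP orientation; "ft_force": force on the tool from outside, world axes, zero at the start; "torque": the same for the moment, N m; "grip_width": opening from 0.0 (shut) to 1.0 (fully open); "grasp_force": force on a finger pad.
Only numpy, scipy, OpenCV 4.12 (cv2) and the standard library are available. Lean on these libraries where they do the work, as an engineer would, in place of code of your own. Each camera call takes 0.05 s, during which the arm holds its last target. There are 200 camera calls.

## Working session

There is one attempt and no reset: what is moved stays moved. The work goes in short steps, Python scripts to look and compute and a tool call to move; the robot and the scene stay as the last step left them, time stands still between calls to the robot, and variables do not carry over. Pictures are saved under pics/ and viewed, at most 10 in all, crops included, and the job is handed in when it is done.

Besides the shell and the picture viewer there is one more tool, called by a JSON object that holds its "method" and its "body", one argument or row to a line. move_arm: Moves the arm, as the interface text tells. Its arguments: {"type":"object","properties":{"motion":{"type":"array"},"newtons":{"type":"number"}},"required":["motion"]}

```bash
mkdir -p pics
cat > h.py <<'E'
import numpy as np, cv2
from workcell import manip, vision, order
def snap(n,f):
    c=vision.camera(n); cv2.imwrite('pics/'+f,cv2.cvtColor(c['pixels'],cv2.COLOR_RGB2BGR)); np.savez('pics/'+f[:-4]+'.npz',**c); return c
def proj(c,X):
    p=np.array(c['R'])@np.array(X,float)+np.array(c['t']); return np.array([c['fx']*p[0]/p[2]+c['cx'],c['fy']*p[1]/p[2]+c['cy']])
def ray(c,u,v):
    d=np.array([(u-c['cx'])/c['fx'],(v-c['cy'])/c['fy'],1]); R=np.array(c['R']); return -R.T@np.array(c['t']), R.T@d
def onz(c,u,v,z):
    o,d=ray(c,u,v); return o+d*(z-o[2])/d[2]
E
python3 - <<'E'
from h import *
a=snap('scene','s0.png');b=snap('top','t0.png')
for c in(a,b): print(c['fx'],c['fy'],c['cx'],c['cy'],np.round(-np.array(c['R']).T@c['t'],3))
o=manip.get_obs();print({k:np.round(v,3) for k,v in o.items()})
im=np.vstack([cv2.imread('pics/s0.png'),cv2.imread('pics/t0.png')])
E
```

```text
406.22873171208045 406.22873171208045 276.9053875420629 217.83793599845214 [ 0.098 -0.651  0.946]
507.55049698970225 507.55049698970225 279.58700860105876 207.06938698733103 [ 0.388 -0.107  1.576]
{'clock': np.float64(0.1), 'joint_pos': array([-1.359,  0.333, -0.065,  1.461,  0.022,  1.35 , -0.089]), 'joint_velocities': array([-0.   ,  0.   ,  0.001, -0.002, -0.   , -0.002, -0.   ]), 'tau': array([ 1.0000e-03, -6.2675e+01,  4.9000e-02, -3.9243e+01,  1.6000e-02,
        7.0000e-03, -0.0000e+00]), 'position': array([0.145, 0.608, 0.231]), 'ee_rot': array([ 0.117,  0.993, -0.001, -0.   ]), 'ft_force': array([ 0.284, -0.566,  0.094]), 'torque': array([ 0.002, -0.025,  0.026]), 'grasp_force': np.float64(0.0), 'grip_width': np.float64(1.0)}
```

View pics/s0.png

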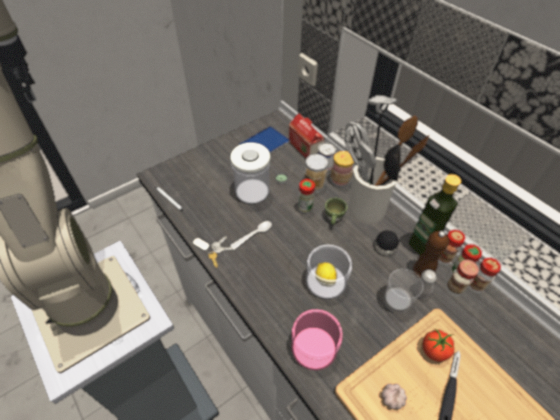

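View pics/t0.png

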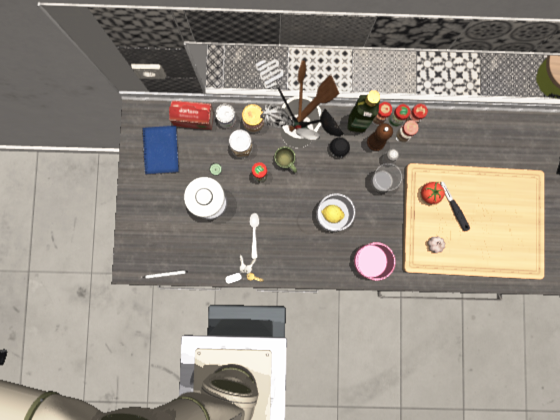

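Candidates for the canisters:
- Lidded tall canister: scene (251,158), top (205,198). This is the lid source.
- Clear canister with the lemon: scene (328,272), top (335,212). This is the target.
- Pink look-alike: scene (317,340), top (375,262). Not meant.
- Clear tumbler: scene (403,290), top (385,180). Not meant.

I'll check the choice in a close crop.

Run:
```python
from h import *
s=cv2.imread('pics/s0.png');t=cv2.imread('pics/t0.png')
def cr(i,u,v):
    o=cv2.resize(i[v:v+75,u:u+100],None,fx=4,fy=4,interpolation=cv2.INTER_CUBIC)
    for k in range(0,100,10): cv2.line(o,(k*4,0),(k*4,6),(0,0,255),1)
    for k in range(0,75,10): cv2.line(o,(0,k*4),(6,k*4),(0,0,255),1)
    return o
cv2.imwrite('pics/c0.png',np.vstack([np.hstack([cr(s,200,135),cr(s,280,235)]),np.hstack([cr(t,155,160),cr(t,285,175)])]))
```

```text
(no output)
```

View pics/c0.png

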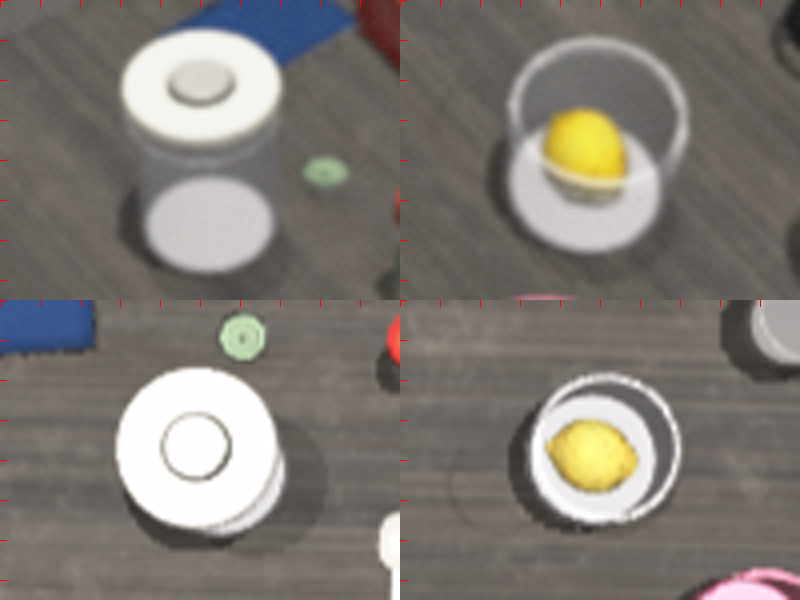

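Top left and bottom left show the white lid with its steel button: button centre at scene (250,154.5) and top (203.7,196.3). Top right and bottom right show the clear canister with the lemon: rim centre at scene (329,263) and top (336,212). The choice is confirmed. Next I triangulate, and refine with a circle fit.

```bash
cat >> h.py <<'E'
from scipy.optimize import least_squares
def tri(cs,ps): return least_squares(lambda X:np.concatenate([proj(c,X)-p for c,p in zip(cs,ps)]),[0.5,0,0.1])
def circ(cs,boxes,r):
    # boxes: (u0,u1,v0,v1) extents of the outline of a horizontal circle; None entries skipped
    a=np.linspace(0,2*np.pi,180)
    def f(X):
        e=[]
        for c,b in zip(cs,boxes):
            P=np.array([proj(c,X+r*np.array([np.cos(t),np.sin(t),0])) for t in a]); g=[P[:,0].min(),P[:,0].max(),P[:,1].min(),P[:,1].max()]
            e+=[x-y for x,y in zip(g,b) if y is not None]
        return e
    return least_squares(f,[0.5,0,0.1],diff_step=1e-4)
E
python3 - <<'E'
from h import *
a=np.load('pics/s0.npz');b=np.load('pics/t0.npz')
B=lambda u,v,x0,x1,y0,y1:[None if k is None else o+k/4-.375 for o,k in zip((u,u,v,v),(x0,x1,y0,y1))]
for n,p in dict(button=((250-.1,154.5),(203.6,196.3)),rim=((329.1,263.1),(335.9,211.7))).items(): r=tri((a,b),p);print(n,r.x.round(4),r.fun.round(2))
r=circ((a,b),(B(200,135,121,281,29,None),B(155,160,116,278,67,229)),.057);print('flange',r.x.round(4),r.fun.round(2))
r=circ((a,b),(B(280,235,108,288,37,191),B(285,175,129,281,73,223)),.054);print('rim',r.x.round(4),r.fun.round(2))
r=circ((a,b),(B(200,135,168,235,58,None),B(155,160,161,231,113,180)),.023);print('btn',r.x.round(4),r.fun.round(2))
w=snap('wrist','w0.png');print(w['fx'],w['cx'],w['cy'],np.round(w['R'],3),-np.array(w['R']).T@w['t'])
E
```

```text
button [0.5588 0.0861 0.158 ] [-0.31  0.03  0.16 -0.26]
rim [ 0.5316 -0.2951  0.0916] [-0.35  0.03  0.26 -0.33]
flange [0.5583 0.0855 0.1562] [-0.33 -0.27  0.07  0.07  0.24 -0.14 -0.37]
rim [ 0.5312 -0.295   0.0951] [ 0.29 -0.92  0.64 -0.82  1.03 -0.26  0.26 -0.6 ]
btn [0.559  0.086  0.1578] [-0.04 -0.62  0.01  0.72 -0.35 -0.02 -0.5 ]
325.19226210127806 280.2582216131815 211.19168716153112 [[ 0.233  0.973 -0.001]
 [ 0.928 -0.222  0.299]
 [ 0.291 -0.071 -0.954]] [0.07118181 0.62534473 0.37353747]
```

{"method": "move_arm", "body": {
  "motion": [
    [[-0.03,-0.023,0],[0,0,0],-1],
    [[-0.05,-0.039,0],[0,0,0],-1],
    [[-0.05,-0.039,0],[0,0,0],-1],
    [[-0.05,-0.039,0],[0,0,0],-1],
    [[-0.05,-0.039,0],[0,0,0],-1],
    [[-0.05,-0.039,0],[0,0,0],-1],
    [[-0.05,-0.039,0],[0,0,0],-1],
    [[-0.05,-0.039,0],[0,0,0],-1],
    [[-0.05,-0.039,0],[0,0,0],-1],
    [[-0.05,-0.039,0],[0,0,0],-1],
    [[-0.05,-0.039,0],[0,0,0],-1],
    [[-0.05,-0.039,0],[0,0,0],-1]
  ],
  "newtons": 30
}}

```text
clock: 1.35
position: [0.4904, 0.1752, 0.2314]
ee_rot: [0.117, 0.993, 0.0, 0.0]
ft_force: [1.5, 0.6, -0.8]
grip_width: -0.001
grasp_force: 0.0
```

{"method": "move_arm", "body": {
  "motion": [
    [[-0.039,-0.0315,0],[0,0,0],-1],
    [[-0.039,-0.0315,0.01],[0,0,0],-1],
    [[-0.039,-0.0315,0.02],[0,0,0],-1],
    [[0,0,0],[0,0,0],-1],
    [[0,0,0],[0,0,0],-1]
  ]
}}

```text
clock: 1.85
position: [0.5583, 0.0869, 0.2081]
ee_rot: [0.118, 0.993, -0.0, -0.001]
ft_force: [0.5, 0.6, -0.0]
grip_width: 0.002
grasp_force: 0.0
```

```bash
cat >> h.py <<'E'
def fray(c,u,v):
    x,y=(u-c['cx'])/c['fx'],(v-c['cy'])/c['fy']; th=np.hypot(x,y); s=np.sin(th)/th if th else 1
    R=np.array(c['R']); return -R.T@np.array(c['t']), R.T@np.array([x*s,y*s,np.cos(th)])
def fproj(c,X):
    p=np.array(c['R'])@np.array(X,float)+np.array(c['t']); n=np.hypot(p[0],p[1]); th=np.arctan2(n,p[2])
    return np.array([c['cx']+c['fx']*th*p[0]/n,c['cy']+c['fy']*th*p[1]/n])
def plan(target):
    from scipy.spatial.transform import Rotation as Ro
    o=manip.get_obs(); R=Ro.from_quat(o['ee_rot']); d=R.inv().apply(np.array(target)-o['position'])/.75
    print('pos',np.round(o['position'],4),'F',np.round(o['ft_force'],1),'t',o['clock'],'shift units',np.round(d,4)); return d
E
python3 - <<'E'
from h import *
w=snap('wrist','w1.png')
im=cv2.imread('pics/w1.png')
def loop(X,r,col):
    for t in np.linspace(0,2*np.pi,240):
        u,v=fproj(w,np.array(X)+r*np.array([np.cos(t),np.sin(t),0]))
        if 0<=u<560 and 0<=v<420: cv2.circle(im,(int(round(u)),int(round(v))),0,col,-1)
loop((.559,.086,.158),.023,(0,0,255));loop((.559,.086,.153),.057,(0,200,0))
loop((.5313,-.295,.095),.054,(255,0,255))
cv2.imwrite('pics/w1b.png',im)
plan((.559,.086,.165))
E
```

```text
pos [0.5581 0.0881 0.2086] F [-0.4  0.2  0.7] t 1.9 shift units [-0.0018 -0.0025  0.0581]
```

View pics/w1b.png

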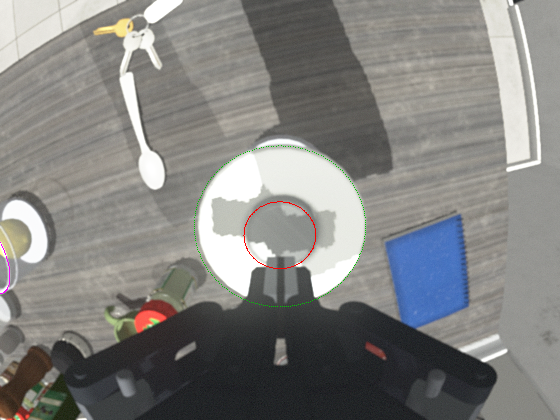

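The wrist view shows the lid at (280,225), matching the predicted outline. The shut fingertips stand over the button. Pressing now.

{"method": "move_arm", "body": {
  "motion": [
    [[-0.001,-0.001,0.02],[0,0,0],-1],
    [[0,0,0.025],[0,0,0],-1],
    [[0,0,0.015],[0,0,0],-1],
    [[0,0,0.002],[0,0,0],-1],
    [[0,0,0.002],[0,0,0],-1],
    [[0,0,0.002],[0,0,0],-1],
    [[0,0,0.002],[0,0,0],-1],
    [[0,0,0.002],[0,0,0],-1],
    [[0,0,0],[0,0,0],-1]
  ]
}}

```text
clock: 2.8
position: [0.5594, 0.0869, 0.1567]
ee_rot: [0.117, 0.993, 0.0, 0.0]
ft_force: [-0.1, 0.5, 3.0]
grip_width: -0.001
grasp_force: 1.4
```

{"method": "move_arm", "body": {
  "motion": [
    [[0,0,0.002],[0,0,0],-1],
    [[0,0,0.002],[0,0,0],-1],
    [[0,0,0.002],[0,0,0],-1],
    [[0,0,0],[0,0,0],-1]
  ]
}}

```text
clock: 3.2
position: [0.5597, 0.087, 0.1541]
ee_rot: [0.117, 0.993, 0.001, 0.001]
ft_force: [-7.7, -0.3, 22.8]
grip_width: 0.003
grasp_force: 11.4
```

{"method": "move_arm", "body": {
  "motion": [
    [[0,0,-0.01],[0,0,0],-1],
    [[0,0,-0.04],[0,0,0],-1],
    [[0,0,-0.04],[0,0,0],1],
    [[0,0,0],[0,0,0],1],
    [[0,0,0],[0,0,0],1],
    [[0,0,0],[0,0,0],1],
    [[0,0,0],[0,0,0],1]
  ]
}}

```text
clock: 3.9
position: [0.5584, 0.0866, 0.2181]
ee_rot: [0.117, 0.993, -0.0, -0.001]
ft_force: [-0.3, 0.2, 1.1]
grip_width: 0.845
grasp_force: 0.0
```

Run:
```python
from h import *
w=snap('wrist','w2.png');s=snap('scene','s2.png')
im=cv2.imread('pics/w2.png')
for X,r,col in (((.559,.086,.182),.023,(0,0,255)),((.559,.086,.154),.057,(0,200,0))):
    for t in np.linspace(0,2*np.pi,240):
        u,v=fproj(w,np.array(X)+r*np.array([np.cos(t),np.sin(t),0]))
        if 0<=u<560 and 0<=v<420: cv2.circle(im,(int(round(u)),int(round(v))),0,col,-1)
A=im[110:410,80:480]; C=cv2.resize(cv2.imread('pics/s2.png')[100:200,190:323],(400,300),interpolation=cv2.INTER_CUBIC)
cv2.imwrite('pics/c2.png',np.hstack([A,C]))
plan((.559,.086,.171)); print(manip.get_obs()['grip_width'])
```

```text
pos [0.5586 0.0866 0.2184] F [ 1.1 -0.5  0.7] t 4.0 shift units [-0.0008 -0.0007  0.0632]
0.9977258522937295
```

View pics/c2.png

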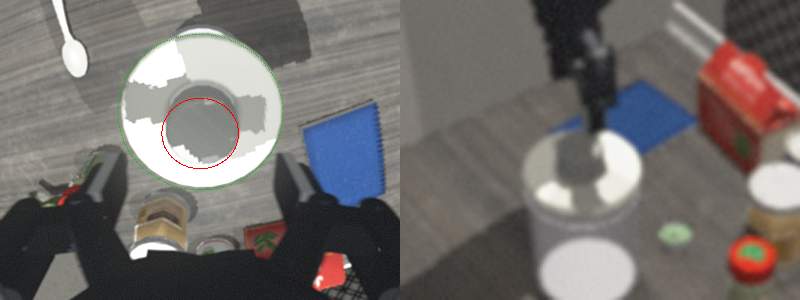

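The button stands up as a handle: the left crop shows it at (202,130) between the fingers, and the scene crop shows it at (580,155). Descending to grip it.

{"method": "move_arm", "body": {
  "motion": [
    [[0,0,0.02],[0,0,0],1],
    [[0,0,0.03],[0,0,0],1],
    [[0,0,0.025],[0,0,0],1],
    [[0,0,0.009],[0,0,0],1],
    [[0,0,0],[0,0,0],1],
    [[0,0,0],[0,0,0],-1],
    [[0,0,0],[0,0,0],-1],
    [[0,0,0],[0,0,0],-1],
    [[0,0,0],[0,0,0],-1],
    [[0,0,0],[0,0,0],-1],
    [[0,0,0],[0,0,0],-1]
  ],
  "newtons": 50
}}

```text
clock: 5.1
position: [0.5594, 0.087, 0.1567]
ee_rot: [0.117, 0.993, 0.0, 0.001]
ft_force: [1.4, 2.4, 2.2]
grip_width: 0.52
grasp_force: 50.5
```

{"method": "move_arm", "body": {
  "motion": [
    [[0,0,-0.005],[0,0,0],-1],
    [[0,0,-0.01],[0,0,0],-1],
    [[0,0,-0.015],[0,0,0],-1],
    [[0,0,-0.02],[0,0,0],-1],
    [[0,0,-0.02],[0,0,0],-1],
    [[0,0,-0.02],[0,0,0],-1],
    [[0,0,-0.01],[0,0,0],-1],
    [[0,0,0],[0,0,0],-1],
    [[0,0,0],[0,0,0],-1]
  ]
}}

```text
clock: 6.0
position: [0.5588, 0.0867, 0.231]
ee_rot: [0.117, 0.993, -0.0, -0.0]
ft_force: [0.2, -0.3, -2.7]
grip_width: 0.519
grasp_force: 51.4
```

Run:
```python
from h import *
s=snap('scene','s3.png');w=snap('wrist','w3.png')
cv2.imwrite('pics/c3.png',np.hstack([cv2.resize(cv2.imread('pics/s3.png')[80:230,180:380],(400,300)),cv2.resize(cv2.imread('pics/w3.png'),(400,300))]))
plan((.531,-.295,.2307)); print(manip.get_obs()['grip_width'])
```

```text
pos [0.5586 0.0867 0.2305] F [ 0.4 -1.1 -2.2] t 6.1 shift units [-0.0826 -0.5035 -0.    ]
0.5203326751336381
```

View pics/c3.png

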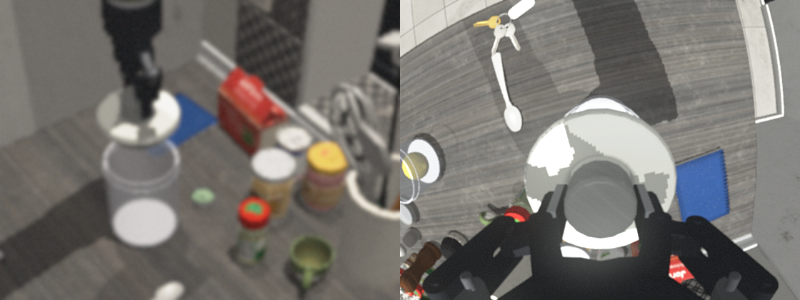

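The lid hangs from the gripper at scene crop (138,118), and the tall canister still stands in place. Carrying it across.

{"method": "move_arm", "body": {
  "motion": [
    [[-0.002,-0.015,0],[0,0,0],-1],
    [[-0.005,-0.03,0],[0,0,0],-1],
    [[-0.008,-0.05,0],[0,0,0],-1],
    [[-0.009,-0.055,0],[0,0,0],-1],
    [[-0.009,-0.055,0],[0,0,0],-1],
    [[-0.009,-0.055,0],[0,0,0],-1],
    [[-0.009,-0.055,0],[0,0,0],-1],
    [[-0.009,-0.055,0],[0,0,0],-1],
    [[-0.009,-0.055,0],[0,0,0],-1],
    [[-0.008,-0.045,0],[0,0,0],-1],
    [[-0.004,-0.023,0],[0,0,0],-1],
    [[-0.0015,-0.0105,0],[0,0,0],-1]
  ]
}}

```text
clock: 7.3
position: [0.5297, -0.298, 0.2309]
ee_rot: [0.119, 0.993, -0.0, -0.001]
ft_force: [0.0, 0.7, -2.3]
grip_width: 0.515
grasp_force: 51.5
```

{"method": "move_arm", "body": {
  "motion": [
    [[0,0,0.02],[0,0,0],-1],
    [[0,0,0.02],[0,0,0],-1],
    [[0,0,0.01],[0,0,0],-1],
    [[0,0,0],[0,0,0],-1],
    [[0,0,0],[0,0,0],-1]
  ]
}}

```text
clock: 7.8
position: [0.5316, -0.2942, 0.1937]
ee_rot: [0.117, 0.993, 0.0, -0.0]
ft_force: [-0.3, -0.4, -1.9]
grip_width: 0.521
grasp_force: 51.5
```

Run:
```python
from h import *
s=snap('scene','s4.png');t=snap('top','t4.png');w=snap('wrist','w4.png')
def draw(f,c,pr,L):
    im=cv2.imread(f)
    for X,r,col in L:
        for t in np.linspace(0,2*np.pi,300):
            u,v=pr(c,np.array(X)+r*np.array([np.cos(t),np.sin(t),0]))
            if 0<=u<560 and 0<=v<420: im[int(round(v)),int(round(u))]=col
    return im
o=manip.get_obs()['position']
lo=o[2]-.0167 # lid origin z
L=[((.5312,-.295,.095),.054,(255,0,255)),((o[0],o[1],lo+.014),.057,(0,200,0))]
S=draw('pics/s4.png',s,proj,L);T=draw('pics/t4.png',t,proj,L);W=draw('pics/w4.png',w,fproj,L)
cv2.imwrite('pics/c4.png',np.vstack([np.hstack([cv2.resize(S[200:312,260:409],(400,300),interpolation=cv2.INTER_CUBIC),cv2.resize(T[160:260,270:403],(400,300),interpolation=cv2.INTER_CUBIC)]),np.hstack([W[100:400,80:480],cv2.resize(W,(400,300))])]))
plan((.5312,-.295,.15)); print(manip.get_obs()['grip_width'],lo)
```

```text
pos [ 0.5317 -0.2949  0.1944] F [-0.6  0.1 -2.4] t 7.95 shift units [ 0.0007 -0.0003  0.0592]
0.517233409283916 0.1776818006703799
```

View pics/c4.png

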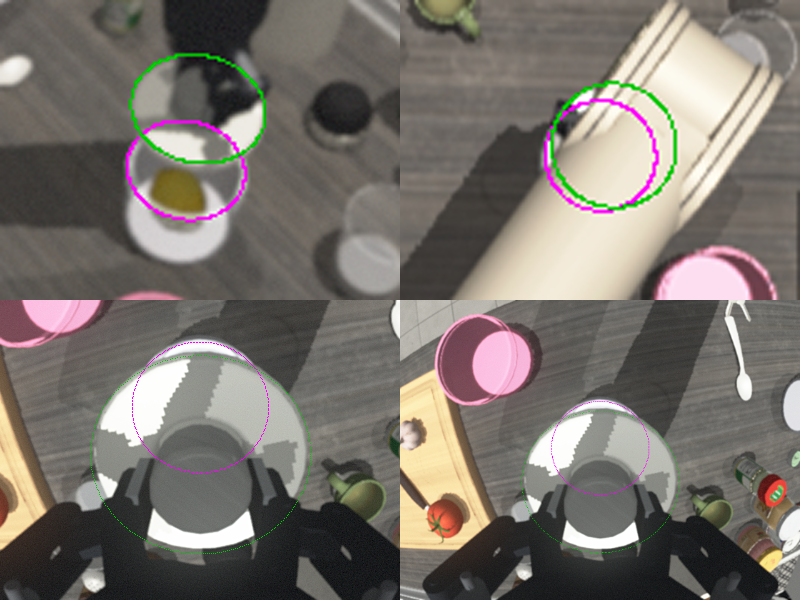

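Both overlays match. The lid is level (scene crop (198,108)) and centred over the lemon canister's rim (scene crop (187,170)). Lowering now, slowing as the plug nears the rim.

{"method": "move_arm", "body": {
  "motion": [
    [[0,0,0.02],[0,0,0],-1],
    [[0,0,0.03],[0,0,0],-1],
    [[0,0,0.02],[0,0,0],-1],
    [[0,0,0.01],[0,0,0],-1],
    [[0,0,0.005],[0,0,0],-1],
    [[0,0,0.005],[0,0,0],-1],
    [[0,0,0.004],[0,0,0],-1],
    [[0,0,0.003],[0,0,0],-1],
    [[0,0,0],[0,0,0],-1]
  ]
}}

```text
clock: 8.85
position: [0.5313, -0.2949, 0.121]
ee_rot: [0.117, 0.993, 0.0, 0.0]
ft_force: [0.1, -0.1, -2.2]
grip_width: 0.517
grasp_force: 51.5
```

{"method": "move_arm", "body": {
  "motion": [
    [[0,0,0.003],[0,0,0],-1],
    [[0,0,0.003],[0,0,0],-1],
    [[0,0,0.003],[0,0,0],-1],
    [[0,0,0.002],[0,0,0],-1],
    [[0,0,0],[0,0,0],-1]
  ]
}}

```text
clock: 9.35
position: [0.5313, -0.2948, 0.1128]
ee_rot: [0.117, 0.993, 0.0, -0.0]
ft_force: [-0.2, 0.9, -2.7]
grip_width: 0.522
grasp_force: 51.8
```

{"method": "move_arm", "body": {
  "motion": [
    [[0,0,0.001],[0,0,0],-1],
    [[0,0,0.001],[0,0,0],-1],
    [[0,0,0.001],[0,0,0],-1],
    [[0,0,0],[0,0,0],-1]
  ]
}}

```text
clock: 9.75
position: [0.5314, -0.295, 0.1106]
ee_rot: [0.117, 0.993, 0.0, 0.0]
ft_force: [-1.5, 1.0, 1.3]
grip_width: 0.519
grasp_force: 51.8
```

The lid's weight has passed to the rim. Releasing, rising and shutting the fingers.

{"method": "move_arm", "body": {
  "motion": [
    [[0,0,0.001],[0,0,0],-1],
    [[0,0,0],[0,0,0],1],
    [[0,0,0],[0,0,0],1],
    [[0,0,0],[0,0,0],1],
    [[0,0,0],[0,0,0],1],
    [[0,0,0],[0,0,0],1],
    [[0,0,-0.01],[0,0,0],1],
    [[0,0,-0.03],[0,0,0],1],
    [[0,0,-0.04],[0,0,0],1],
    [[0,0,-0.02],[0,0,0],1],
    [[0,0,0],[0,0,0],1]
  ]
}}

```text
clock: 10.85
position: [0.5324, -0.2957, 0.1873]
ee_rot: [0.117, 0.993, -0.0, 0.002]
ft_force: [1.2, -0.1, 0.1]
grip_width: 1.002
grasp_force: 0.0
```

```bash
cat > d.py <<'E'
from h import *
import sys
def draw(f,c,pr,L):
    im=cv2.imread(f)
    for X,r,col in L:
        for t in np.linspace(0,2*np.pi,300):
            u,v=pr(c,np.array(X)+r*np.array([np.cos(t),np.sin(t),0]))
            if 0<=u<560 and 0<=v<420: im[int(round(v)),int(round(u))]=col
    return im
def look(n,bt):
    s=snap('scene',f's{n}.png');w=snap('wrist',f'w{n}.png')
    L=[((.5312,-.295,.109),.057,(0,200,0)),((.5312,-.295,bt),.023,(0,0,255))]
    S=draw(f'pics/s{n}.png',s,proj,L);W=draw(f'pics/w{n}.png',w,fproj,L)
    cv2.imwrite(f'pics/c{n}.png',np.hstack([cv2.resize(S[200:312,260:409],(400,300),interpolation=cv2.INTER_CUBIC),W[110:410,80:480]]))
E
python3 - <<'E'
from d import *
look(5,.137); plan((.5312,-.295,.12))
E
```

```text
pos [ 0.5312 -0.2947  0.1843] F [ 0.1  0.3 -0.6] t 10.95 shift units [-0.     -0.0004  0.0858]
```

View pics/c5.png

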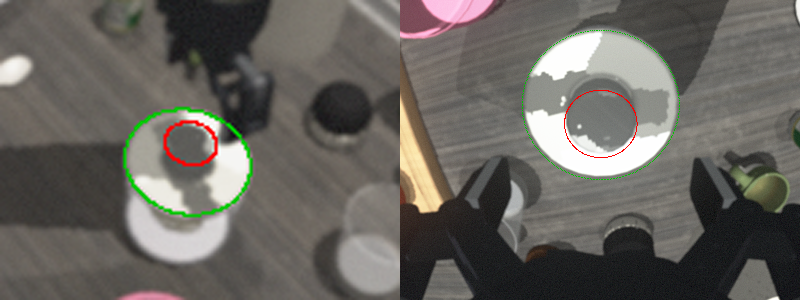

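The lid lies level on the short canister, matching the predicted home outline, and the button is up at scene crop (190,145). Shutting the fingers and pressing.

{"method": "move_arm", "body": {
  "motion": [
    [[0,0,0],[0,0,0],-1],
    [[0,0,0],[0,0,0],-1],
    [[0,0,0],[0,0,0],-1],
    [[0,0,0],[0,0,0],-1],
    [[0,0,0],[0,0,0],-1],
    [[0,0,0.03],[0,0,0],-1],
    [[0,0,0.025],[0,0,0],-1],
    [[0,0,0.01],[0,0,0],-1],
    [[0,0,0.008],[0,0,0],-1],
    [[0,0,0.008],[0,0,0],-1],
    [[0,0,0.006],[0,0,0],-1],
    [[0,0,0],[0,0,0],-1]
  ]
}}

```text
clock: 12.15
position: [0.5315, -0.295, 0.1195]
ee_rot: [0.117, 0.993, -0.0, 0.0]
ft_force: [-1.3, 1.5, 2.1]
grip_width: -0.0
grasp_force: 1.6
```

{"method": "move_arm", "body": {
  "motion": [
    [[0,0,0.004],[0,0,0],-1],
    [[0,0,0.004],[0,0,0],-1],
    [[0,0,0.002],[0,0,0],-1],
    [[0,0,0.002],[0,0,0],-1],
    [[0,0,0],[0,0,0],-1]
  ]
}}

```text
clock: 12.65
position: [0.5315, -0.2951, 0.1106]
ee_rot: [0.117, 0.993, -0.0, 0.0]
ft_force: [-0.4, 0.2, 3.7]
grip_width: -0.003
grasp_force: 1.7
```

{"method": "move_arm", "body": {
  "motion": [
    [[0,0,0.001],[0,0,0],-1],
    [[0,0,0.002],[0,0,0],-1],
    [[0,0,0.001],[0,0,0],-1],
    [[0,0,0],[0,0,0],-1]
  ]
}}

```text
clock: 13.05
position: [0.5316, -0.2951, 0.1091]
ee_rot: [0.117, 0.993, 0.0, 0.001]
ft_force: [-5.9, 4.0, 18.7]
grip_width: 0.001
grasp_force: 9.4
```

Bottomed at 0.109 with 19 N. Lifting off to check.

{"method": "move_arm", "body": {
  "motion": [
    [[0,0,-0.008],[0,0,0],-1],
    [[0,0,-0.03],[0,0,0],-1],
    [[0,0,-0.05],[0,0,0],-1],
    [[0,0,-0.05],[0,0,0],-1],
    [[0,0,-0.02],[0,0,0],-1],
    [[0,0,0],[0,0,0],-1],
    [[0,0,0],[0,0,0],-1]
  ]
}}

```text
clock: 13.75
position: [0.5311, -0.2946, 0.225]
ee_rot: [0.117, 0.993, 0.0, -0.0]
ft_force: [-0.5, -0.0, -0.2]
grip_width: -0.001
grasp_force: 0.0
```

Run:
```python
from d import *
look(6,.114)
cv2.imwrite('pics/c6.png',np.hstack([cv2.imread('pics/c6.png'),cv2.resize(cv2.imread('pics/s6.png'),(400,300))])[:, :1200]) 
im=cv2.imread('pics/c6.png'); cv2.imwrite('pics/c6b.png',np.vstack([im[:,:800],np.hstack([im[:,800:],np.zeros((300,400,3),np.uint8)])]))
```

```text
(no output)
```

View pics/c6b.png

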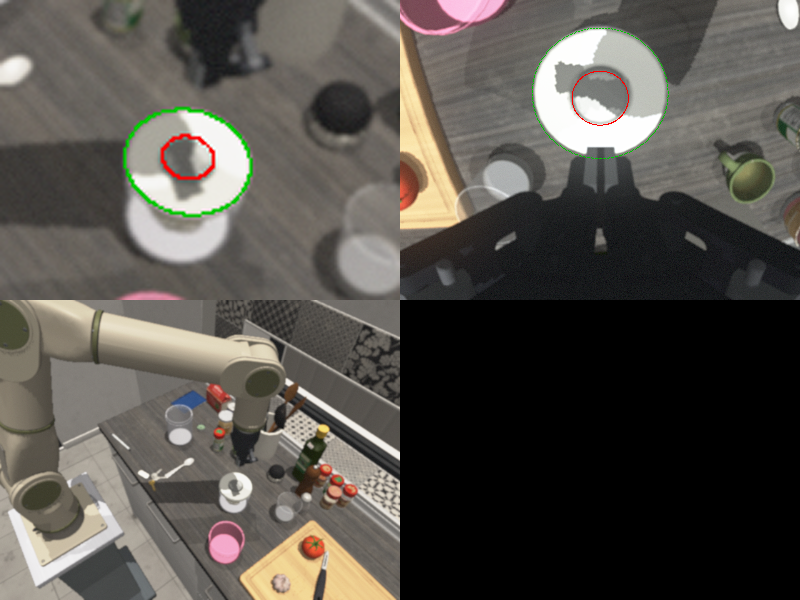

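The button matches its latched outline at scene crop (188,157). The lid is level and home, both canisters stand where they were, and the robot touches nothing.

```bash
python3 -c "
from workcell import order;print(order.hand_in())"
```

```text
the job is handed in; nothing more can be done
None
```

The lid is level and fully home on the short lemon canister with its button latched down, both canisters stand where they were, nothing was knocked over, and I handed the job in at about 14 s.

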